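# Raise the abrasion tester's arms for a specimen change

### The arm

A 7-joint arm with a two-finger parallel gripper is mounted at the origin on the work surface. World frame = base frame: x ahead of the robot, y to its left, z up, the work surface at z = 0. Lengths are in m, angles in rad, forces in N, time in s.
With the tool pointing down it reaches from about 0.4 to 0.9 m from the base axis. Payload 5.5 kg.
Tool frame: the origin (TCP) lies at the very end of the fingers, on their centre line; the grasp point (between the pads) lies 19 mm behind it; y points along the fingers, x is the direction in which the jaws open and shut, and the axes are right-handed (so a half turn about y gives the same grasp; the last joint's range is limited). The gripper opens to 85 mm and grips with 20 to 120 N. Pads are 22 mm wide; open, the fingers measure 114 mm over their backs; the gripper's body (76 mm by 85 mm) begins 54 mm behind the grasp point. The pads swing forward as they close: fully open they stand 13 mm farther back than shut.
Start: joints at [-0.842, 0.501, -0.427, 1.55, 0.221, 1.138, -0.21], TCP at [0.292, 0.581, 0.231] pointing down, gripper open.
Joint ranges: [-2.88, 2.88], [-0.31, 2.03], [-1.54, 1.56], [0.2, 2.42], [-1.41, 4.55], [0.19, 2.02], [-2.57, 2.57]. Speed limits (rad/s): [2.57, 2.57, 3.14, 3.14, 3.14, 3.14, 3.14].

### API

Orientations are given as a unit quaternion [w, x, y, z].
In Python, from bench import ctrl, cams, order gives the robot as it stands.
- The arm moves only by the tool play_rows, never from a script. Its argument "moves" is a list of rows, each an object of numbers: "rx", "ry", "rz": the turn, a rotation vector about the tool's x, y, z in units of pi rad (1.0 is pi rad); "tx", "ty", "tz": the shift along the tool's x, y, z in units of 0.12 m (1.0 is 0.12 m); "jaw": the gripper command: -1 is fully open, 1 is shut, values between are in proportion. In form: [{"rx": .., "ry": .., "rz": .., "tx": .., "ty": .., "tz": .., "jaw": ..}, ...]. A call has 1 to 12 rows; each row shifts and turns the commanded pose from where the row before left it, along the tool's axes as they then stand; what a row does not reach is not made up. A row lasts 1/8 s, in which the tool goes at most 62.5 mm and 10.7 degrees, less where a joint would pass 70% of its speed; a pose out of reach is approached as far as the arm can. A call with a number of a shift or a turn outside -1 to 1 is refused whole. A call with a gripper value outside its range is refused whole. The fingers move at their own pace and stop on an object; "grip_force" is the grip in N (left out, the last holds). Time passes only in rows, so rows that do not move let the fingers close. It gives the time, the measured TCP pose, the force and the opening at its end, in the units of the state.
- ctrl.observe(): the state, without advancing time (a new reading comes with each control period).
- cams.grab_frame(name): name is "scene" or "top" or "wrist"; returns the picture (400x640x3 uint8, red, green, blue); there is no depth.
- cams.calibration(name): a dict with "fx", "fy", "cx", "cy" (pixels), "extrinsics" (4x4, takes a point from camera to world coordinates); the wrist camera has in their place "tool_from_camera" (4x4, takes a point from camera to tool coordinates, whose origin is the TCP and whose axes are the tool frame's). Camera axes: x right, y down, z forward; pixel columns grow to the right and rows downward; lengths in m; the calibration is good to about 2 mm. A picture is of the moment at which its call begins: read the wrist's pose just before it. calibration takes no time and is no camera call.
- order.close_job(): hands the job in, once; it reports no verdict.
The state is a dict: "t": time; "joints": joint angles; "qvel": joint speeds; "effort": joint torques, N m; "tool_pos": TCP position; "ee_rot": TCP orientation; "wrist_force": force on the tool from outside, world axes, zero at the start; "moment": the same for the moment, N m; "width": finger opening in m.
Only numpy, scipy, OpenCV 4.12 (cv2) and the standard library are available. Lean on these libraries where they do the work, as an engineer would, in place of code of your own. Each camera call takes 0.05 s, during which the arm holds its last target. There are 200 camera calls.

### The job

Open the abrasion tester for a specimen change: push both of its counterweighted arms gently up from beneath the lift bars, past their balance points, so that they stay leaning back on their stops. Do not fling an arm back or let one drop onto the specimen, leave the things standing around the tester where they are, and finish with your hand clear.

Things in the scene. Friction and masses are not known exactly. Their poses are not given: they have to be found in the camera images.
- abraser: Abrasion tester, fixed: white casing with green foot, 255 mm deep (x), 270 wide (y), top at 80 mm. Origin on the bench under the turntable's axis; x points from its front (control strip, 150 mm ahead of the origin) to its rear, y to its left, z up; yaw within 15 degrees. Specimen's top at 101 mm. Two arms, at y = +56 and -56 mm, lie front to back, hinged at the rear, each with a wheel on the specimen.
- left_arm (a joint): Left arm's angle (rad): 0 = level, wheel on the specimen (start); grows as the front end goes up and over to the rear; 1.75 = leaning back on its stop. Balances at about 1.0 rad (57 degrees): below that it falls down again, beyond it falls back by itself, damped, and stays on the stop. Lifting it by the bar takes 1.3 to 2 N at the start, less as it rises. No spring, no latch.
- right_arm (a joint): The same for the right arm.
- left_arm_bar (a point): Centre of the left arm's lift bar: black round bar, 12 mm thick, 50 mm long (a freely turning sleeve), held in a 60 mm wide yoke across the front end of the arm, along the tester's y axis. Starts at 143 mm height, 65 mm in front of the turntable's axis, with free space in front and, down to the casing's top at 80 mm, below. Moves with the arm on a circle of 191 mm radius about the hinge.
- right_arm_bar (a point): The same for the right arm.
- left_arm_hinge (a point): Point on the left arm's hinge axis (along the tester's y), at 125 mm height, 125 mm behind the turntable's axis, in the middle of the arm's 16 mm width. The bar's centre starts 190 mm in front of it and 18 mm above it. The 18 mm high beam runs 18 mm above the hinge; a round steel counterweight (45 mm across) sits behind the hinge.
- right_arm_hinge (a point): The same for the right arm.
- wash_bottle: Yellow wash bottle with red cap and bent spout, 62 mm across, 185 mm high, spout reaching 49 mm along its x axis. Stands loose on the bench beside the tester; origin at the centre of its foot. Leave it alone.
- tape_roll: Grey roll of tape lying flat, 96 mm across, 48 mm high, loose on the bench; origin at the centre of its underside. Leave it alone.
- weight: Brass 500 g add-on weight, 60 mm across, 34 mm high, loose on the bench; origin at the centre of its underside. Leave it alone.
- sample_jar: White sample jar with blue lid, 44 mm across, 60 mm high, loose on the bench; origin at the centre of its underside. Leave it alone.

How it is judged:
By the outcome, as a careful person would: the job done as asked, in the order asked, and still so for the second after the job is handed in, with the robot touching nothing.
It also fails if it takes over 64 s, if anything falls off the work surface, if the arm or the gripper's body presses on something with over 40 N, if the wrist force passes 120 N, or if a joint passes its speed limit or range.

## Working session

There is one attempt and no reset: what is moved stays moved. The work goes in short steps, Python scripts to look and compute and a tool call to move; the robot and the scene stay as the last step left them, time stands still between calls to the robot, and variables do not carry over. Pictures are saved under pics/ and viewed, about 8 in all and at most 12, crops included, and the job is handed in when it is done.

Besides the shell and the picture viewer there is one more tool, called after ">>>" in YAML: its name, and indented under it one key for each argument. play_rows: Moves the arm, as the interface text tells. Shifts and turns lie within -1 to 1; 1 stands for 0.12 m of shift or pi rad of turn. Its arguments: {"type":"object","properties":{"moves":{"type":"array","items":{"type":"object","properties":{"rx":{"type":"number","minimum":-1,"maximum":1},"ry":{"type":"number","minimum":-1,"maximum":1},"rz":{"type":"number","minimum":-1,"maximum":1},"tx":{"type":"number","minimum":-1,"maximum":1},"ty":{"type":"number","minimum":-1,"maximum":1},"tz":{"type":"number","minimum":-1,"maximum":1},"jaw":{"type":"number"}}}},"grip_force":{"type":"number"}},"required":["moves"]}

```bash
mkdir -p pics && python3 - <<'E'
from bench import ctrl,cams
import cv2,numpy as np
np.set_printoptions(precision=4,suppress=True)
print(ctrl.observe())
for n in("scene","top","wrist"):
    im=cams.grab_frame(n); cv2.imwrite(f"pics/{n}0.png",im[:,:,::-1]); print(n,cams.calibration(n))
E
```

```text
{'t': 0.0, 'joints': array([-0.8418,  0.5018, -0.4268,  1.5515,  0.2208,  1.1383, -0.2103]), 'qvel': array([-0.0027, -0.0004,  0.0003,  0.0013,  0.0008,  0.0006, -0.0001]), 'effort': array([  0.0005, -56.9531,  -5.8159, -28.094 ,   0.0105,   0.012 ,
        -0.    ]), 'tool_pos': array([0.2917, 0.5801, 0.2303]), 'ee_rot': array([-0.6015,  0.6022,  0.3706, -0.3717]), 'wrist_force': array([ 0.2742, -0.0195, -0.2699]), 'moment': array([-0.0332, -0.0231,  0.0058]), 'width': 0.0855209784693213}
scene {'fx': 432.5042205282832, 'fy': 432.5042205282832, 'cx': 322.4058097918636, 'cy': 196.99457136464068, 'extrinsics': array([[ 0.4755,  0.6379, -0.6058,  1.1912],
       [ 0.8797, -0.3484,  0.3236, -0.2742],
       [-0.0046, -0.6868, -0.7268,  0.8143],
       [ 0.    ,  0.    ,  0.    ,  1.    ]])}
top {'fx': 493.2064906997936, 'fy': 493.2064906997936, 'cx': 320.0180668788758, 'cy': 200.73478795798147, 'extrinsics': array([[ 0.0124, -0.9874,  0.1576,  0.4517],
       [-0.9999, -0.0134, -0.0057,  0.0212],
       [ 0.0077, -0.1575, -0.9875,  1.2814],
       [ 0.    ,  0.    ,  0.    ,  1.    ]])}
wrist {'fx': 340.40019465815817, 'fy': 340.40019465815817, 'cx': 324.1734454536977, 'cy': 201.08341585663297, 'tool_from_camera': array([[ 1.    , -0.0007, -0.0003, -0.001 ],
       [ 0.0001, -0.2589,  0.9659, -0.1426],
       [-0.0008, -0.9659, -0.2589,  0.066 ],
       [ 0.    ,  0.    ,  0.    ,  1.    ]])}
```

View pics/top0.png

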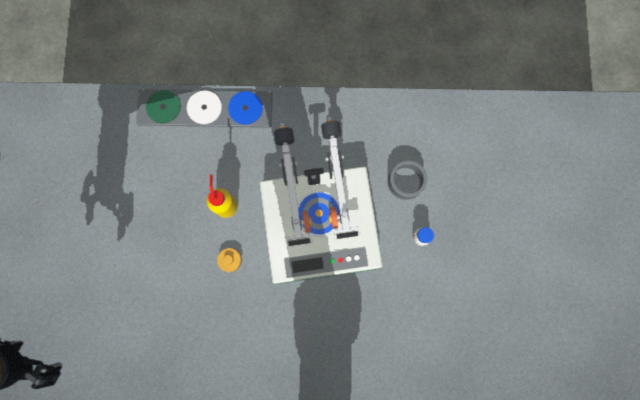

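View pics/scene0.png

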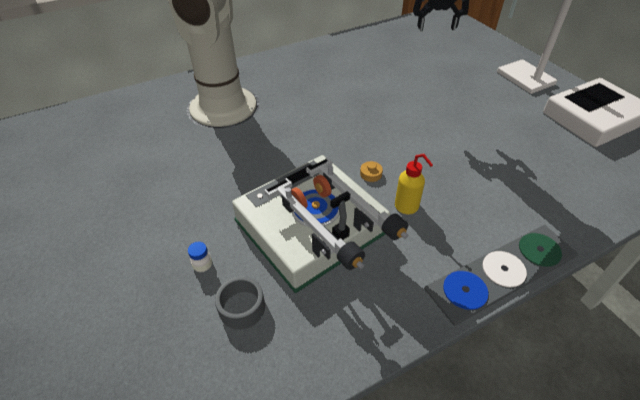

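The top view shows the tester with its front facing the robot. The left bar is near (299,241) and the right bar near (347,234). The bottle is at (220,203), the weight at (229,260), the tape at (407,180) and the jar at (425,236). I'll enlarge the tester for exact pixels.

```bash
python3 - <<'E'
import cv2
im=cv2.imread("pics/top0.png")[110:290,200:440]
cv2.imwrite("pics/crop0.png",cv2.resize(im,None,fx=3.3,fy=3.3,interpolation=cv2.INTER_CUBIC))
E
```

```text
(no output)
```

View pics/crop0.png

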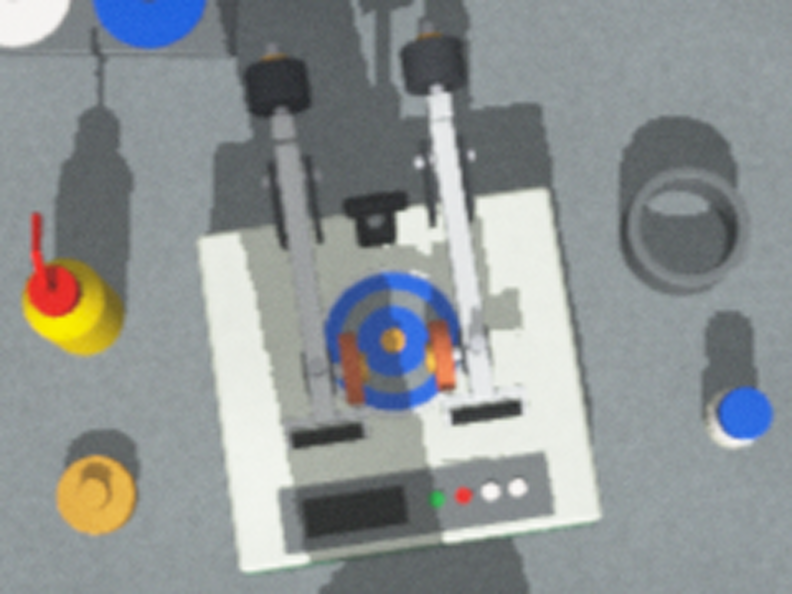

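The crop shows the casing corners at (198,240), (550,187), (600,517) and (242,570). The bars are centred at (327,435) and (487,411), and the hub is at (393,340).

```bash
cat > h.py <<'E'
import numpy as np
from scipy.spatial.transform import Rotation as R
np.set_printoptions(precision=4,suppress=True)
def topx(c,uv,z):
    T=c["extrinsics"]; d=T[:3,:3]@[(uv[0]-c["cx"])/c["fx"],(uv[1]-c["cy"])/c["fy"],1]; o=T[:3,3]
    return o+d*(z-o[2])/d[2]
def rot(q): return R.from_quat(np.r_[q[1:],q[0]])
E
python3 - <<'E'
from h import *
from bench import ctrl,cams
c=cams.calibration("top"); s=3.3
f=lambda u,v,z: topx(c,(200+(u+.5)/s-.5,110+(v+.5)/s-.5),z)
P=dict(RL=(198,240,.08),RR=(550,187,.08),FR=(600,517,.08),FL=(242,570,.08),barL=(327,435,.146),barR=(487,411,.146),hub=(393,340,.106),
 cwL=(278,85,.14),bottle=(70,305,.12),cap=(53,292,.185),weight=(96,495,.034),tape=(687,228,.048),jar=(746,413,.06))
Q={k:f(*v) for k,v in P.items()}
for k,v in Q.items(): print(k,v)
d=lambda a,b: np.linalg.norm((Q[a]-Q[b])[:2])
print("w",d('RL','RR'),d('FL','FR'),"depth",d('RL','FL'),d('RR','FR'),"bars",d('barL','barR'))
for a,b in(('RR','RL'),('FR','FL'),('barR','barL')):
    v=Q[b]-Q[a]; print("yaw",np.degrees(np.arctan2(-v[0],v[1])))
for a,b in(('FL','RL'),('FR','RR')):
    v=Q[b]-Q[a]; print("yaw",np.degrees(np.arctan2(v[1],v[0])))
o=ctrl.observe(); print(rot(o["ee_rot"]).as_matrix())
E
```

```text
RL [0.6875 0.1646 0.08  ]
RR [ 0.732  -0.1001  0.08  ]
FR [ 0.4849 -0.1362  0.08  ]
FL [0.4434 0.1248 0.08  ]
barL [0.5374 0.0625 0.146 ]
barR [ 0.5556 -0.049   0.146 ]
hub [0.6101 0.0172 0.106 ]
cwL [0.7909 0.1031 0.14  ]
bottle [0.6306 0.2505 0.12  ]
cap [0.6294 0.2496 0.185 ]
weight [0.4979 0.2413 0.034 ]
tape [ 0.7085 -0.2094  0.048 ]
jar [ 0.5645 -0.2494  0.06  ]
w 0.2684262072999191 0.2643222765029166 depth 0.2473198979777826 0.2497193203671953 bars 0.112978113084162
yaw 9.547949127634846
yaw 9.039873201185195
yaw 9.27911889656058
yaw 9.243065009296648
yaw 8.30190444627133
[[ 0.4491 -0.0007 -0.8935]
 [ 0.8935 -0.0013  0.4491]
 [-0.0015 -1.      0.0001]]
```

The sizes agree with the spec: casing about 266 x 249 mm, bars 113 mm apart. The tester's origin is near (0.611, 0.017) with yaw about 9.2°. I'll shut the jaws, rise, square up to the tester, and move in front of the left arm.

>>> play_rows:
  moves:
    - {"ty":-0.2,"ry":-0.05,"jaw":1}
    - {"ty":-0.2,"ry":-0.05,"jaw":1}
    - {"ty":-0.2,"ry":-0.05,"jaw":1}
    - {"ty":-0.2,"ry":-0.05,"jaw":1}
    - {"tx":-0.4,"tz":-0.05,"jaw":1}
    - {"tx":-0.46,"tz":-0.05,"jaw":1}
    - {"tx":-0.46,"tz":-0.05,"jaw":1}
    - {"tx":-0.46,"tz":-0.05,"jaw":1}
    - {"tx":-0.46,"tz":-0.05,"jaw":1}
    - {"tx":-0.46,"tz":-0.05,"jaw":1}
    - {"tx":-0.46,"tz":-0.05,"jaw":1}
    - {"tx":-0.46,"tz":-0.05,"jaw":1}
  grip_force: 30

```text
$.moves[0]: bad value
```

>>> play_rows:
  moves:
    - {"tx":-0.45,"tz":-0.05}
    - {"tx":-0.45,"tz":-0.05}
    - {"rx":-0.05}
    - {"rx":-0.05}
    - {"rx":-0.05}
    - {"rx":-0.05}
    - {"rx":-0.05}
    - {}

```text
$.moves[0]: bad value
```

```bash
cat >> h.py <<'E'
yaw=np.radians(9.2); O=np.array([.6107,.0172,0]); Rt=R.from_euler('z',yaw).as_matrix()
def rep(o):
    print("t %.2f"%o["t"],"tcp",o["tool_pos"],"tester",Rt.T@(o["tool_pos"]-O)*1e3,"F",o["wrist_force"],"w",o["width"])
    print("tool axes in tester:\n",Rt.T@rot(o["ee_rot"]).as_matrix(),"\nq",o["joints"])
E
python3 - <<'E'
from h import *
from bench import ctrl
rep(ctrl.observe())
E
```

```text
t 0.15 tcp [0.2917 0.5803 0.2305] tester [-224.8566  606.8289  230.4908] F [-0.1101  0.4466 -0.3914] w 0.08532925917470234
tool axes in tester:
 [[ 0.5862 -0.0009 -0.8102]
 [ 0.8102 -0.0012  0.5862]
 [-0.0015 -1.      0.0001]] 
q [-0.8418  0.5016 -0.4268  1.5512  0.2208  1.1383 -0.2103]
```

The call was refused, probably because a row must give all the fields. I'll fill them in.

>>> play_rows:
  moves:
    - {"rx":0,"ry":-0.05,"rz":0,"tx":0,"ty":-0.2,"tz":0,"jaw":1}
    - {"rx":0,"ry":-0.05,"rz":0,"tx":0,"ty":-0.2,"tz":0,"jaw":1}
    - {"rx":0,"ry":-0.05,"rz":0,"tx":0,"ty":-0.2,"tz":0,"jaw":1}
    - {"rx":0,"ry":-0.05,"rz":0,"tx":0,"ty":-0.2,"tz":0,"jaw":1}
    - {"rx":0,"ry":0,"rz":0,"tx":-0.4,"ty":0,"tz":-0.05,"jaw":1}
    - {"rx":0,"ry":0,"rz":0,"tx":-0.46,"ty":0,"tz":-0.05,"jaw":1}
    - {"rx":0,"ry":0,"rz":0,"tx":-0.46,"ty":0,"tz":-0.05,"jaw":1}
    - {"rx":0,"ry":0,"rz":0,"tx":-0.46,"ty":0,"tz":-0.05,"jaw":1}
    - {"rx":0,"ry":0,"rz":0,"tx":-0.46,"ty":0,"tz":-0.05,"jaw":1}
    - {"rx":0,"ry":0,"rz":0,"tx":-0.46,"ty":0,"tz":-0.05,"jaw":1}
    - {"rx":0,"ry":0,"rz":0,"tx":-0.46,"ty":0,"tz":-0.05,"jaw":1}
    - {"rx":0,"ry":0,"rz":0,"tx":-0.46,"ty":0,"tz":-0.05,"jaw":1}
  grip_force: 30

```text
t: 1.65
tool_pos: [0.4097, 0.1579, 0.3273]
ee_rot: [-0.458, 0.458, 0.539, -0.539]
wrist_force: [0.1, -0.3, 0.9]
width: -0.0004
```

>>> play_rows:
  moves:
    - {"rx":0,"ry":0,"rz":0,"tx":-0.45,"ty":0,"tz":-0.1,"jaw":1}
    - {"rx":0,"ry":0,"rz":0,"tx":-0.4,"ty":0,"tz":-0.1,"jaw":1}
    - {"rx":-0.05,"ry":0,"rz":0,"tx":0,"ty":0,"tz":0,"jaw":1}
    - {"rx":-0.05,"ry":0,"rz":0,"tx":0,"ty":0,"tz":0,"jaw":1}
    - {"rx":-0.05,"ry":0,"rz":0,"tx":0,"ty":0,"tz":0,"jaw":1}
    - {"rx":-0.05,"ry":0,"rz":0,"tx":0,"ty":0,"tz":0,"jaw":1}
    - {"rx":-0.05,"ry":0,"rz":0,"tx":0,"ty":0,"tz":0,"jaw":1}
    - {"rx":0,"ry":0,"rz":0,"tx":0,"ty":0,"tz":0,"jaw":1}

```text
t: 2.65
tool_pos: [0.4911, 0.0674, 0.321]
ee_rot: [-0.256, 0.595, 0.7, -0.3]
wrist_force: [-0.4, 0.0, -0.5]
width: 0.0001
```

```bash
python3 - <<'E'
from h import *
from bench import ctrl
rep(ctrl.observe())
E
```

```text
t 2.65 tcp [0.4911 0.0674 0.321 ] tester [-110.0636   68.6509  321.0299] F [-0.4113  0.0026 -0.5425] w 7.008229424836208e-05
tool axes in tester:
 [[-0.0018  0.6885 -0.7253]
 [ 1.      0.0026 -0.    ]
 [ 0.0019 -0.7253 -0.6885]] 
q [ 0.1375 -0.3063 -0.2843  2.4228 -0.3195  0.2641  1.8406]
```

Joints 2 and 4 are near their limits here, so the tip ended about 50 mm farther forward than I asked. The pose is still usable. I'll go down in front of the left bar, which should also ease those joints.

>>> play_rows:
  moves:
    - {"rx":0,"ry":0,"rz":0,"tx":-0.02,"ty":0.2,"tz":0.1,"jaw":1}
    - {"rx":0,"ry":0,"rz":0,"tx":-0.02,"ty":0.2,"tz":0.15,"jaw":1}
    - {"rx":0,"ry":0,"rz":0,"tx":-0.02,"ty":0.2,"tz":0.2,"jaw":1}
    - {"rx":0,"ry":0,"rz":0,"tx":-0.02,"ty":0.2,"tz":0.25,"jaw":1}
    - {"rx":0,"ry":0,"rz":0,"tx":-0.02,"ty":0.17,"tz":0.25,"jaw":1}
    - {"rx":0,"ry":0,"rz":0,"tx":0,"ty":0,"tz":0,"jaw":1}

```text
t: 3.4
tool_pos: [0.5034, 0.0656, 0.2305]
ee_rot: [-0.285, 0.583, 0.684, -0.333]
wrist_force: [0.6, -0.3, 0.1]
width: 0.0002
```

```bash
python3 - <<'E'
from h import *
from bench import ctrl,cams
import cv2
rep(ctrl.observe())
a=cams.grab_frame("wrist"); b=cams.grab_frame("top")[110:290,200:440]
cv2.imwrite("pics/w1.png",a[:,:,::-1]); cv2.imwrite("pics/t1.png",cv2.resize(b[:,:,::-1],None,fx=3.3,fy=3.3,interpolation=cv2.INTER_CUBIC))
E
```

```text
t 3.40 tcp [0.5034 0.0656 0.2305] tester [-98.1868  64.9518 230.5016] F [ 0.5742 -0.329   0.1032] w 0.00018334557213595747
tool axes in tester:
 [[ 0.0029  0.6153 -0.7883]
 [ 1.     -0.0014  0.0025]
 [ 0.0004 -0.7883 -0.6153]] 
q [ 1.1466 -0.1595 -1.2294  2.4242 -1.0365  0.1944  2.5676]
```

View pics/w1.png

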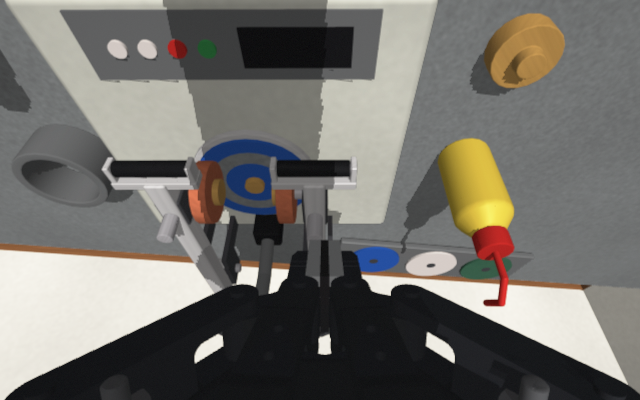

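The wrist view shows the left bar at (314,169) and the right bar at (152,169). The fingers are aimed near the left arm, slightly to its left. Joints 4, 6 and 7 are at their limits, so I need a steeper tool. About 65° below horizontal still works on the bar, so I'll tilt back and check.

>>> play_rows:
  moves:
    - {"rx":0.04,"ry":0,"rz":0,"tx":0,"ty":0,"tz":0,"jaw":1}
    - {"rx":0.04,"ry":0,"rz":0,"tx":0,"ty":0,"tz":0,"jaw":1}
    - {"rx":0,"ry":0,"rz":0,"tx":-0.05,"ty":0,"tz":0.1,"jaw":1}
    - {"rx":0,"ry":0,"rz":0,"tx":0,"ty":0,"tz":0,"jaw":1}

```text
t: 4.0
tool_pos: [0.4942, 0.0617, 0.2274]
ee_rot: [-0.346, 0.546, 0.646, -0.406]
wrist_force: [-0.3, 0.4, -1.0]
width: -0.0001
```

```bash
python3 - <<'E'
from h import *
from bench import ctrl,cams
rep(ctrl.observe())
E
```

```text
t 4.00 tcp [0.4942 0.0617 0.2274] tester [-107.8594   62.5313  227.3782] F [-0.2895  0.3936 -0.9831] w -9.636403556770021e-05
tool axes in tester:
 [[-0.0044  0.4303 -0.9027]
 [ 1.      0.0057 -0.0022]
 [ 0.0042 -0.9027 -0.4303]] 
q [ 1.5286 -0.2905 -1.4953  2.2706 -0.7221  0.5472  2.2676]
```

>>> play_rows:
  moves:
    - {"rx":0,"ry":0,"rz":0,"tx":-0.02,"ty":0.18,"tz":0.06,"jaw":1}
    - {"rx":0,"ry":0,"rz":0,"tx":-0.02,"ty":0.18,"tz":0.06,"jaw":1}
    - {"rx":0,"ry":0,"rz":0,"tx":-0.02,"ty":0.18,"tz":0.06,"jaw":1}
    - {"rx":0,"ry":0,"rz":0,"tx":0,"ty":0,"tz":0,"jaw":1}

```text
t: 4.5
tool_pos: [0.47, 0.056, 0.1931]
ee_rot: [-0.341, 0.547, 0.649, -0.403]
wrist_force: [0.5, 1.0, 0.1]
width: -0.0001
```

```bash
python3 - <<'E'
from h import *
from bench import ctrl,cams
import cv2
rep(ctrl.observe())
a=cams.grab_frame("wrist"); cv2.imwrite("pics/w2.png",a[:,:,::-1])
E
```

```text
t 4.50 tcp [0.47   0.056  0.1931] tester [-132.647    60.7853  193.11  ] F [0.4886 1.0485 0.1391] w -9.437068160896504e-05
tool axes in tester:
 [[-0.0085  0.4417 -0.8971]
 [ 1.      0.0058 -0.0066]
 [ 0.0022 -0.8972 -0.4417]] 
q [ 1.5689 -0.3064 -1.5333  2.366  -0.9052  0.4734  2.4629]
```

View pics/w2.png

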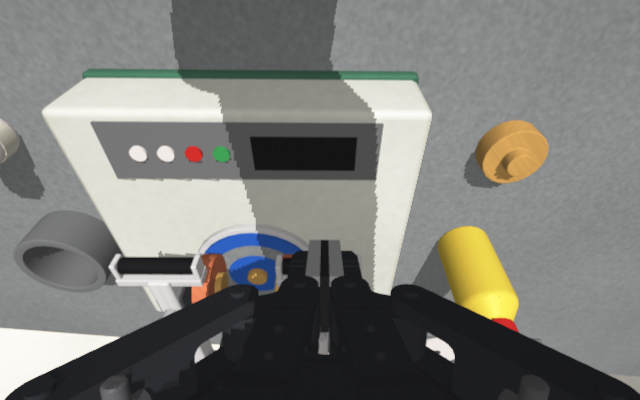

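The arm is stuck in a bad elbow posture: q2 and q3 are at their limits and it did not reach the commanded pose. I'll fit a kinematic model to the recorded poses so I can choose a reachable posture.

```bash
cat > kin.py <<'E'
from h import *
from itertools import product
from scipy.optimize import least_squares
AX=np.array([[0,0,1],[0,1,0],[0,0,1],[0,1,0],[0,0,1],[0,1,0],[0,0,1]],float)
# p: lengths L0,L1,L2,L3, forward offsets a2,a4,a6, tool yaw, base yaw
def fk(q,p,s):
    L0,L1,L2,L3,a3,a5,a6,ty,by=p
    off=[[0,0,0],[0,0,L0],[a3,0,0],[0,0,L1],[a5,0,0],[0,0,L2],[a6,0,0]]
    M=R.from_euler('z',by); x=np.zeros(3)
    for i in range(7):
        x=x+M.apply(off[i]); M=M*R.from_rotvec(s[i]*q[i]*AX[i])
    x=x+M.apply([0,0,L3])
    # tool frame: y = flange z
    M=M*R.from_euler('z',ty)*R.from_matrix(np.array([[1,0,0],[0,0,-1],[0,1,0]]).T)
    return x,M
E
cat > data.py <<'E'
import numpy as np
from h import *
A=lambda m: R.from_matrix(Rt@np.array(m))
Q4=lambda *q: rot(np.array(q))
D=[([-0.8418,.5018,-.4268,1.5515,.2208,1.1383,-.2103],[.2917,.5801,.2303],Q4(-0.6015,0.6022,0.3706,-0.3717)),
([0.1375,-.3063,-.2843,2.4228,-.3195,.2641,1.8406],[.4911,.0674,.3210],A([[-.0018,.6885,-.7253],[1,.0026,0],[.0019,-.7253,-.6885]])),
([1.1466,-.1595,-1.2294,2.4242,-1.0365,.1944,2.5676],[.5034,.0656,.2305],A([[.0029,.6153,-.7883],[1,-.0014,.0025],[.0004,-.7883,-.6153]])),
([1.5286,-.2905,-1.4953,2.2706,-.7221,.5472,2.2676],[.4942,.0617,.2274],A([[-.0044,.4303,-.9027],[1,.0057,-.0022],[.0042,-.9027,-.4303]])),
([1.5689,-.3064,-1.5333,2.366,-.9052,.4734,2.4629],[.47,.056,.1931],A([[-.0085,.4417,-.8971],[1,.0058,-.0066],[.0022,-.8972,-.4417]]))]
E
python3 - <<'E'
from kin import *; from data import D
def res(p,s):
    r=[]
    for q,x,M in D:
        X,N=fk(q,p,s); r+=list((X-x)*5)+list((M.inv()*N).as_rotvec())
    return np.array(r)
best=[]
for s in product([1,-1],repeat=4):   # odd joints' signs; even ones: forward positive, plus flips
  for e in ((1,1,1),(1,1,-1),(1,-1,1),(1,-1,-1)):
    sg=[s[0],e[0],s[1],e[1],s[2],e[2],s[3]]
    for ty in (0,1.57,3.14,-1.57):
      for by in (0,1.57,-1.57,3.14):
        p=[.35,.4,.4,.3,0,0,0,ty,by]
        c0=(res(p,sg)**2).sum(); best.append((c0,sg,p))
best.sort(key=lambda b:b[0]); out=[]
for c0,sg,p in best[:60]:
    r=least_squares(res,p,args=(sg,),max_nfev=60); out.append((r.cost,sg,r.x))
out.sort(key=lambda b:b[0])
for o in out[:4]: print(o)
E
```

```text
(np.float64(5.211264297679652), [-1, 1, -1, 1, -1, -1, 1], array([ 0.7688, -0.2013, -0.0063, -0.1087, -0.1989,  0.535 , -0.0933,
        2.3668, -2.9599]))
(np.float64(5.214254584608759), [-1, 1, -1, -1, 1, 1, 1], array([-0.395 ,  0.9781, -0.7789,  0.6469,  0.0398, -0.634 , -0.2613,
       -0.3011,  6.1665]))
(np.float64(5.327755044286721), [-1, 1, -1, 1, 1, -1, 1], array([ 0.6798, -0.269 , -0.2615,  0.0077, -0.071 ,  0.4643, -0.0468,
        3.174 , -3.0662]))
(np.float64(5.32775504730329), [-1, 1, -1, 1, 1, -1, 1], array([ 0.6798, -0.269 , -0.2614,  0.0077, -0.071 ,  0.4643, -0.0468,
        3.174 , -3.0662]))
```

```bash
sed -i 's/\[0,1,0\]\]).T)/[0,1,0]]))/' kin.py && cat > fit.py <<'E'
from kin import *; from data import D
def res(p,s):
    r=[]
    for q,x,M in D:
        X,N=fk(q,p,s); r+=list((X-x)*5)+list((M.inv()*N).as_rotvec())
    return np.array(r)
if __name__=="__main__":
    best=[]
    for s in product([1,-1],repeat=4):
      for e in ((1,1,1),(1,1,-1),(1,-1,1),(1,-1,-1)):
        sg=[s[0],e[0],s[1],e[1],s[2],e[2],s[3]]
        for ty in (0,1.57,3.14,-1.57):
          for by in (0,1.57,-1.57,3.14):
            p=[.35,.4,.4,.3,0,0,0,ty,by]; best.append(((res(p,sg)**2).sum(),sg,p))
    best.sort(key=lambda b:b[0]); out=[]
    for c0,sg,p in best[:60]:
        r=least_squares(res,p,args=(sg,),max_nfev=60); out.append((r.cost,sg,r.x))
    out.sort(key=lambda b:b[0])
    for o in out[:3]: print(o)
    print(res(out[0][2],out[0][1]).reshape(-1,6))
E
python3 fit.py
```

```text
(np.float64(0.003115169152822033), [-1, 1, -1, 1, -1, 1, -1], array([ 0.373 ,  0.5301,  0.4788,  0.377 ,  0.0045,  0.0325,  0.0114,
        3.1085, -0.0383]))
(np.float64(0.0031151691528221665), [-1, 1, -1, 1, -1, 1, -1], array([ 0.373 ,  0.5301,  0.4788,  0.377 ,  0.0045,  0.0325,  0.0114,
       -3.1747, -0.0383]))
(np.float64(0.003115169152834852), [-1, 1, -1, 1, -1, 1, -1], array([ 0.373 ,  0.5301,  0.4788,  0.377 ,  0.0045,  0.0325,  0.0114,
        3.1085, -0.0383]))
[[-0.0032 -0.0012 -0.0098  0.0002  0.0054  0.0001]
 [-0.0271  0.0404 -0.0098  0.0003 -0.0053  0.0264]
 [ 0.0161  0.0137  0.0187  0.0004 -0.0028  0.0236]
 [ 0.01   -0.0255 -0.0053  0.0001  0.0014  0.0165]
 [ 0.0016 -0.0126  0.0061  0.0002  0.0014  0.017 ]]
```

The model now fits to within a few mm. Next I'll search which tool tilts and rolls give comfortable joints along the lift path.

```bash
cat > ik.py <<'E'
from kin import *
S=[-1,1,-1,1,-1,1,-1]; P=np.array([.373,.5301,.4788,.377,.0045,.0325,.0114,3.1085,-.0383])
LO=np.array([-2.88,-.31,-1.54,.2,-1.41,.19,-2.57]); HI=np.array([2.88,2.03,1.56,2.42,4.55,2.02,2.57])
def pose(tx,ty,tz,a,roll):
    """tester mm; a = rad below horizontal; roll 0 = camera below"""
    d=np.array([np.cos(a),0,-np.sin(a)]); x=np.array([0,1,0.]); z=np.cross(x,d)
    M=R.from_matrix(Rt@np.c_[x,d,z])*R.from_rotvec([0,roll,0])
    return O+Rt@np.array([tx,ty,tz])/1e3, M
def ik(x,M,q0,w=1e-3,ref=None):
    ref=q0 if ref is None else ref
    f=lambda q:np.r_[(fk(q,P,S)[0]-x)*5,(M.inv()*fk(q,P,S)[1]).as_rotvec(),w*(q-ref)]
    r=least_squares(f,np.clip(q0,LO+1e-6,HI-1e-6),bounds=(LO,HI),max_nfev=80)
    return r.x,np.linalg.norm(f(r.x)[:6])
def tip(b,a,c,gap):  # tip for bar centre b (x,z mm), contact c mm from tip, gap from bar centre to tool axis
    d=np.array([np.cos(a),-np.sin(a)]); n=np.array([np.sin(a),np.cos(a)])
    return b+c*d-gap*n
def bar(th): 
    g=th+np.arctan2(18,190); return np.array([125-190.9*np.cos(g),125+190.9*np.sin(g)])
E
python3 - <<'E'
from ik import *
rng=np.random.default_rng(0)
mid=(LO+HI)/2
for deg in (45,55,65):
  a=np.radians(deg)
  for roll in (0,np.pi/2,-np.pi/2,np.pi):
    for nm,t in (("pre",tip(bar(0),a,-30,25)),("in",tip(bar(0),a,30,17)),("1.2",tip(bar(1.2),a,30,17))):
      best=None
      for k in range(25):
        q0=rng.uniform(LO,HI); x,M=pose(t[0],56,t[1],a,roll); q,e=ik(x,M,q0)
        if e<.004:
          m=np.min(np.minimum(q-LO,HI-q))
          if best is None or m>best[0]: best=(m,q)
      print(deg,round(roll,2),nm,t, None if best is None else (round(best[0],2),best[1]))
E
```

```text
45 0 pre [-103.9399  146.5402] None
45 0 in [-55.8567 109.7706] None
45 0 1.2 [ 82.1077 275.4233] (np.float64(0.2), array([ 0.8785,  0.4257, -1.2583,  2.1443,  1.5611,  0.3862,  0.172 ]))
45 1.57 pre [-103.9399  146.5402] None
45 1.57 in [-55.8567 109.7706] None
45 1.57 1.2 [ 82.1077 275.4233] (np.float64(0.21), array([ 0.8858,  0.4353, -1.2714,  2.1442,  1.5659,  0.3971, -1.3986]))
45 -1.57 pre [-103.9399  146.5402] None
45 -1.57 in [-55.8567 109.7706] None
45 -1.57 1.2 [ 82.1077 275.4233] (np.float64(0.03), array([ 0.6927,  0.2888, -0.9872,  2.1456,  1.4566,  0.2235,  1.7738]))
45 3.14 pre [-103.9399  146.5402] None
45 3.14 in [-55.8567 109.7706] None
45 3.14 1.2 [ 82.1077 275.4233] (np.float64(0.0), array([-0.6757,  0.2121,  0.6289,  2.1462, -1.41  ,  0.19  , -0.1851]))
55 0 pre [-102.7351  153.2398] None
55 0 in [-61.7673 108.6793] (np.float64(0.01), array([ 0.9516,  1.1326, -1.5141,  2.4122,  1.9628,  1.0686,  0.054 ]))
55 0 1.2 [ 76.197  274.3319] (np.float64(0.25), array([ 0.7123,  0.3245, -1.0351,  1.9998,  0.7249,  0.4356,  0.943 ]))
55 1.57 pre [-102.7351  153.2398] None
55
[... 1581 characters left out ...]
loat64(0.1), array([ 0.779 ,  0.2546, -1.0364,  2.3164,  0.7331,  0.3264,  2.4562]))
65 -1.57 in [-67.7777 108.6309] (np.float64(0.13), array([ 0.8871,  0.7919, -1.354 ,  2.2894,  1.5381,  0.7546,  1.8271]))
65 -1.57 1.2 [ 70.1866 274.2835] (np.float64(0.16), array([ 0.8371,  0.6132, -1.3825,  1.8562,  0.9358,  0.8739,  2.4094]))
65 3.14 pre [-100.3853  159.6284] (np.float64(0.1), array([-0.7396,  0.1795,  0.6879,  2.3166, -0.587 ,  0.295 , -0.9589]))
65 3.14 in [-67.7777 108.6309] (np.float64(0.11), array([-0.7067,  0.3783,  0.6939,  2.2901, -1.2196,  0.2979, -0.3658]))
65 3.14 1.2 [ 70.1866 274.2835] (np.float64(0.51), array([-0.9254,  0.3675,  0.9707,  1.8554, -0.5801,  0.7009, -1.0792]))
```

```bash
cat > sim.py <<'E'
from ik import *
def step(q,row,cmd,w=1e-2,ref=None):
    x,M=cmd; x=x+M.apply(np.array(row[:3])*.12); M=M*R.from_rotvec(np.array(row[3:])*np.pi)
    q,e=ik(x,M,q,w,ref); return q,e,(x,M)
def run(q,rows,w=1e-2,ref=None,reset=True):
    cmd=fk(q,P,S)
    for r in rows:
        q,e,cmd=step(q,r,cmd,w,ref)
        if reset and e>.003: cmd=fk(q,P,S)
    return q,e
E
python3 - <<'E'
from sim import *
q0=np.array([-0.8418,.5018,-.4268,1.5515,.2208,1.1383,-.2103])
A=[(0,-.2,0,0,-.05,0)]*4+[(-.4,0,-.05,0,0,0)]+[(-.46,0,-.05,0,0,0)]*7
B=[(-.45,0,-.1,0,0,0),(-.4,0,-.1,0,0,0)]+[(0,0,0,-.05,0,0)]*5
C=[(-.02,.2,.1,0,0,0),(-.02,.2,.15,0,0,0),(-.02,.2,.2,0,0,0),(-.02,.2,.25,0,0,0),(-.02,.17,.25,0,0,0)]
D_=[(0,0,0,.04,0,0)]*2+[(-.05,0,.1,0,0,0)]
E_=[(-.02,.18,.06,0,0,0)]*3
for name,w,ref in (("min-change",1e-2,None),("ref start",1e-2,q0),("ref mid",1e-2,(LO+HI)/2)):
    q=q0
    for n,rows in (("A",A),("B",B),("C",C),("D",D_),("E",E_)):
        q,e=run(q,rows,w,ref); x=Rt.T@(fk(q,P,S)[0]-O)*1e3
        print(name,n,q,round(e,4),x)
E
```

```text
min-change A [-0.1247  0.0164 -0.293   1.9195  0.0064  1.2079  1.3134] 0.0 [-178.8486  172.1397  324.9309]
min-change B [-0.1106 -0.31   -0.0008  2.4168 -0.2128  0.3442  1.8038] 0.0924 [-134.2838   68.5256  311.5196]
min-change C [-1.8004 -0.31    1.56    2.42    0.8639  0.3427  0.8166] 0.1089 [-146.6349   57.1772  178.7891]
min-change D [-1.7841 -0.31    1.5187  2.3142  0.5508  0.5955  1.1075] 0.0 [-171.5525   52.3474  190.3881]
min-change E [-1.8066 -0.31    1.56    2.42    0.7405  0.4599  0.9274] 0.1104 [-189.4878   47.6087  160.8933]
ref start A [-0.385   0.0155 -0.027   1.9199  0.002   1.2079  1.3206] 0.0003 [-178.846   172.1569  324.9306]
ref start B [-0.1339 -0.31    0.0057  2.4155 -0.1562  0.3426  1.7383] 0.0927 [-134.1716   68.941   311.545 ]
ref start C [-1.8134 -0.31    1.56    2.42    0.8956  0.3534  0.7723] 0.111 [-146.2735   57.138   178.75  ]
ref start D [-1.7893 -0.31    1.5161  2.3145  0.5646  0.5994  1.0839] 0.0007 [-171.4122   52.2809  190.5891]
ref start E [-1.8105 -0.31    1.56    2.42    0.75    0.4629  0.9104] 0.1103 [-189.3226   47.1829  160.9426]
ref mid A [-0.1786  0.0162 -0.2381  1.9195  0.0057  1.208   1.3145] 0.0004 [-178.8349  172.1513  324.928 ]
ref mid B [-0.1401 -0.31    0.0075  2.4151 -0.1409  0.3423  1.7209] 0.0928 [-134.1433   69.0198  311.5571]
ref mid C [-1.8167 -0.31    1.56    2.42    0.9044  0.3563  0.7607] 0.1113 [-146.1214   56.9794  178.7797]
ref mid D [-1.7909 -0.31    1.5156  2.3148  0.5696  0.6002  1.0769] 0.0009 [-171.2851   52.0848  190.6121]
ref mid E [-1.8114 -0.31    1.56    2.42    0.7538  0.4638  0.9055] 0.1103 [-189.1517   46.8176  161.0068]
```

The 65° pose exists with a better elbow posture (q1 ≈ 0.8, q2 ≈ 0.3, q3 ≈ -1.1). I'll retreat up and forward to a roomy region and see how the joints settle.

>>> play_rows:
  moves:
    - {"rx":0,"ry":0,"rz":0,"tx":0,"ty":-0.22,"tz":-0.11,"jaw":1}
    - {"rx":0,"ry":0,"rz":0,"tx":0,"ty":-0.22,"tz":-0.11,"jaw":1}
    - {"rx":0,"ry":0,"rz":0,"tx":0,"ty":-0.22,"tz":-0.11,"jaw":1}
    - {"rx":0,"ry":0,"rz":0,"tx":0,"ty":-0.22,"tz":-0.11,"jaw":1}
    - {"rx":0,"ry":0,"rz":0,"tx":0,"ty":-0.14,"tz":-0.28,"jaw":1}
    - {"rx":0,"ry":0,"rz":0,"tx":0,"ty":0.08,"tz":-0.17,"jaw":1}
    - {"rx":0,"ry":0,"rz":0,"tx":0,"ty":0.08,"tz":-0.17,"jaw":1}
    - {"rx":0,"ry":0,"rz":0,"tx":0,"ty":0.08,"tz":-0.17,"jaw":1}
    - {"rx":0,"ry":0,"rz":0,"tx":0,"ty":0.08,"tz":-0.17,"jaw":1}
    - {"rx":0,"ry":0,"rz":0,"tx":0,"ty":0.08,"tz":-0.17,"jaw":1}
    - {"rx":0,"ry":0,"rz":0,"tx":0,"ty":0.08,"tz":-0.17,"jaw":1}
    - {"rx":0,"ry":0,"rz":0,"tx":0,"ty":0,"tz":0,"jaw":1}

```text
t: 6.05
tool_pos: [0.6298, 0.0811, 0.3453]
ee_rot: [-0.342, 0.548, 0.65, -0.401]
wrist_force: [-0.1, -0.1, -0.9]
width: -0.0001
```

```bash
python3 - <<'E'
from sim import *
from bench import ctrl
o=ctrl.observe(); rep(o); q=o["joints"]
print("fk err",fk(q,P,S)[0]-o["tool_pos"])
E
```

```text
t 6.05 tcp [0.6298 0.0811 0.3453] tester [ 29.045   60.0614 345.3377] F [-0.1089 -0.0563 -0.8853] w -0.00010690488002164578
tool axes in tester:
 [[-0.0062  0.4446 -0.8957]
 [ 1.      0.0074 -0.0032]
 [ 0.0052 -0.8957 -0.4446]] 
q [ 0.8921  0.2327 -1.1999  1.8617  0.3654  0.7555  1.2769]
fk err [ 0.0099 -0.0096 -0.0016]
```

```bash
python3 - <<'E'
from sim import *
from bench import ctrl
q=ctrl.observe()["joints"]
for deg in (60,63,66):
  a=np.radians(deg); pre=tip(bar(0),a,-30,27); inn=tip(bar(0),a,30,27)
  way=[(29,345),tuple(pre),tuple(inn)]+[tuple(tip(bar(t),a,30,16)) for t in np.arange(0,1.31,.1)]
  qq=q.copy(); print(deg,pre,inn)
  p=way[0]
  for k,w in enumerate(way[1:]):
    for f in np.linspace(0,1,7)[1:]:
      t=np.array(p)*(1-f)+np.array(w)*f
      x,M=pose(t[0],58,t[1],a,0); qq,e=ik(x,M,qq,1e-2)
    p=w
    if k in(0,1,2,8,14): print(k,np.round(w),qq,"err",round(e,4),"margin",round(np.min(np.minimum(qq-LO,HI-qq)),3))
E
```

```text
60 [-103.4317  155.4854] [-73.4317 103.5239]
0 [-103.  155.] [ 0.7107  0.2197 -0.9566  2.4029  1.1401  0.19    0.4641] err 0.0015 margin 0.0
1 [-73. 104.] [ 0.5983  0.4581 -0.8885  2.3848  1.8602  0.3348 -0.1894] err 0.0001 margin 0.035
2 [-64. 109.] [ 0.5774  0.4417 -0.8652  2.3614  1.7855  0.3122 -0.1207] err 0.0 margin 0.059
8 [-21. 213.] [ 0.9263  0.3827 -1.2856  2.1845  0.9706  0.4721  0.6942] err 0.0 margin 0.235
14 [ 74. 275.] [ 0.8369  0.5027 -1.2983  1.9273  0.908   0.6891  0.8273] err 0.0 margin 0.242
63 [-102.7259  157.4771] [-75.4865 104.0167]
0 [-103.  157.] [ 0.6301  0.1991 -0.8565  2.3514  0.6646  0.2304  0.939 ] err 0.0003 margin 0.04
1 [-75. 104.] [ 0.3707  0.3603 -0.6152  2.3423  1.4631  0.19    0.1577] err 0.0003 margin 0.0
2 [-66. 109.] [ 0.4094  0.3698 -0.6629  2.3171  1.3597  0.2138  0.2674] err 0.0 margin 0.024
8 [-22. 213.] [ 0.8684  0.3537 -1.2099  2.142   0.7862  0.5021  0.8655] err 0.0 margin 0.278
14 [ 72. 275.] [ 0.7726  0.4629 -1.2046  1.8828  0.7612  0.713   0.95  ] err 0.0 margin 0.335
66 [-101.9169  159.4291] [-77.5127 104.6164]
0 [-102.  159.] [ 0.7048  0.2317 -0.9513  2.3045  0.6059  0.3302  1.0031] err 0.0001 margin 0.116
1 [-78. 105.] [ 0.3249  0.3459 -0.5581  2.2942  0.9335  0.2091  0.6823] err 0.0001 margin 0.019
2 [-67. 109.] [ 0.3549  0.3554 -0.596   2.2702  0.9057  0.2353  0.715 ] err 0.0 margin 0.045
8 [-24. 213.] [ 0.7171  0.2869 -1.0099  2.0994  0.5289  0.5149  1.0992] err 0.0 margin 0.321
14 [ 71. 275.] [ 0.6312  0.3867 -0.9968  1.8378  0.5422  0.7187  1.1285] err 0.0 margin 0.529
```

Joints are comfortable now, and the simulation says this branch reaches the approach at 66° and the whole lift. Next I'll tilt slightly and go to the pre-approach.

>>> play_rows:
  moves:
    - {"rx":0.012,"ry":0,"rz":0,"tx":-0.035,"ty":0,"tz":0,"jaw":1}
    - {"rx":0,"ry":0,"rz":0,"tx":0,"ty":0.12,"tz":0.205,"jaw":1}
    - {"rx":0,"ry":0,"rz":0,"tx":0,"ty":0.12,"tz":0.205,"jaw":1}
    - {"rx":0,"ry":0,"rz":0,"tx":0,"ty":0.12,"tz":0.205,"jaw":1}
    - {"rx":0,"ry":0,"rz":0,"tx":0,"ty":0.12,"tz":0.205,"jaw":1}
    - {"rx":0,"ry":0,"rz":0,"tx":0,"ty":0.12,"tz":0.205,"jaw":1}
    - {"rx":0,"ry":0,"rz":0,"tx":0,"ty":0.12,"tz":0.205,"jaw":1}
    - {"rx":0,"ry":0,"rz":0,"tx":0,"ty":0.12,"tz":0.205,"jaw":1}
    - {"rx":0,"ry":0,"rz":0,"tx":0,"ty":0.12,"tz":0.205,"jaw":1}
    - {"rx":0,"ry":0,"rz":0,"tx":0,"ty":0,"tz":0,"jaw":1}

```text
t: 7.3
tool_pos: [0.4963, 0.0535, 0.1583]
ee_rot: [-0.352, 0.542, 0.64, -0.415]
wrist_force: [1.0, 0.4, -0.3]
width: 0.0005
```

```bash
python3 - <<'E'
from h import *
from bench import ctrl,cams
import cv2
rep(ctrl.observe())
a=cams.grab_frame("wrist"); cv2.imwrite("pics/w3.png",a[:,:,::-1])
b=cams.grab_frame("scene")[120:300,200:440]; cv2.imwrite("pics/s3.png",cv2.resize(b[:,:,::-1],None,fx=3.3,fy=3.3,interpolation=cv2.INTER_CUBIC))
E
```

```text
t 7.30 tcp [0.4963 0.0535 0.1583] tester [-107.1592   54.1604  158.2872] F [ 1.0221  0.4135 -0.3102] w 0.0004681212272099044
tool axes in tester:
 [[-0.0047  0.4069 -0.9135]
 [ 1.      0.0026 -0.004 ]
 [ 0.0008 -0.9135 -0.4069]] 
q [ 0.7869  0.2114 -1.0089  2.322   0.5855  0.332   1.0415]
```

View pics/w3.png

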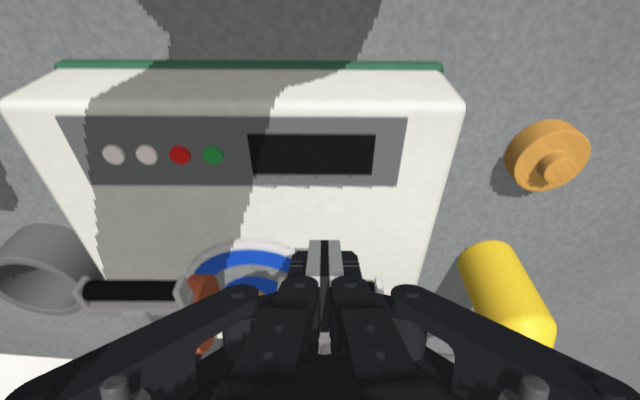

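The wrist view shows the fingers just in front of the left arm, with the right bar spanning (82..180, 291). I'll compare that with the model's projection.

```bash
cat >> h.py <<'E'
def proj(o,c,pt):  # tester mm -> wrist px
    W=O+Rt@np.array(pt)/1e3; t=rot(o["ee_rot"]).inv().apply(W-o["tool_pos"])
    T=c["tool_from_camera"]; k=T[:3,:3].T@(t-T[:3,3]); return np.array([c["cx"]+c["fx"]*k[0]/k[2],c["cy"]+c["fy"]*k[1]/k[2]])
E
python3 - <<'E'
from h import *
from bench import ctrl,cams
o=ctrl.observe(); c=cams.calibration("wrist")
for p in((-65,-31,143),(-65,-56,143),(-65,-81,143),(-65,31,143),(-65,81,143),(-150,0,80)): print(p,proj(o,c,p))
E
```

```text
(-65, -31, 143) [174.4435 281.2564]
(-65, -56, 143) [130.3074 281.2135]
(-65, -81, 143) [ 86.1286 281.1705]
(-65, 31, 143) [283.7167 281.3627]
(-65, 81, 143) [371.6496 281.4483]
(-150, 0, 80) [226.9058  92.3598]
```

View pics/s3.png

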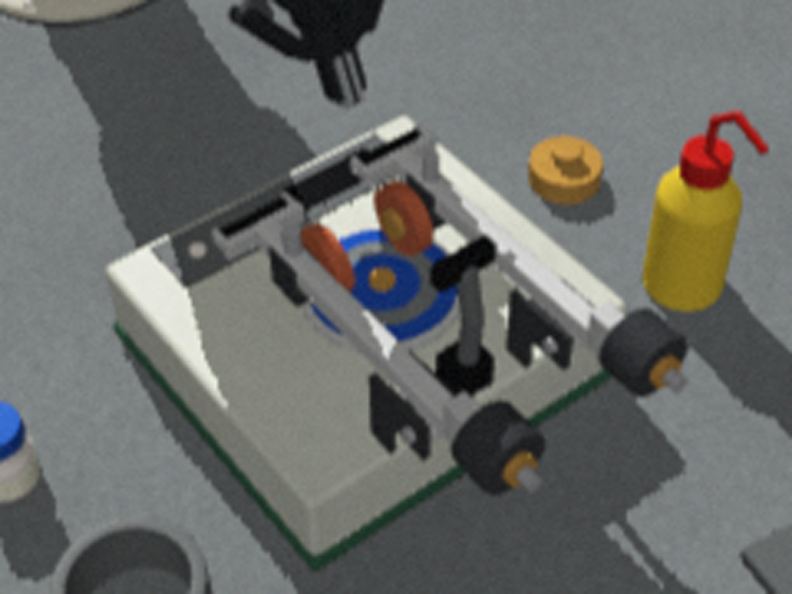

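Lateral agreement is within 1 mm. In the image the bar lies about 6 mm farther along the tool's normal than the model says. The scene view shows nothing in the way, so I'll slide the fingertip in under the bar and leave a gap.

>>> play_rows:
  moves:
    - {"rx":0,"ry":0,"rz":0,"tx":0.015,"ty":0.13,"tz":0,"jaw":1}
    - {"rx":0,"ry":0,"rz":0,"tx":0,"ty":0.13,"tz":0,"jaw":1}
    - {"rx":0,"ry":0,"rz":0,"tx":0,"ty":0.13,"tz":0,"jaw":1}
    - {"rx":0,"ry":0,"rz":0,"tx":0,"ty":0.11,"tz":0,"jaw":1}
    - {"rx":0,"ry":0,"rz":0,"tx":0,"ty":0,"tz":0,"jaw":1}

```text
t: 8.02
tool_pos: [0.5244, 0.0603, 0.1057]
ee_rot: [-0.351, 0.543, 0.641, -0.413]
wrist_force: [-0.4, 0.1, -0.1]
width: -0.0003
```

```bash
python3 - <<'E'
from ik import *
from bench import ctrl
o=ctrl.observe(); rep(o)
M=Rt.T@rot(o["ee_rot"]).as_matrix(); t=Rt.T@(o["tool_pos"]-O)*1e3
d=M[:,1][[0,2]]; n=-M[:,2][[0,2]]; b=bar(0)-t[[0,2]]
print("bar rel: along",b@d,"normal",b@n)
a=np.arctan2(-d[1],d[0])
# increments per 0.1 rad of arm, units for ty,tz
prev=bar(0)
for th in np.arange(.1,1.35,.1):
    e=bar(th)-prev; prev=bar(th); print("%.1f ty %.3f tz %.3f"%(th,e@d/120,-e@n/120))
E
```

```text
t 8.03 tcp [0.5244 0.0603 0.1057] tester [-78.2809  56.352  105.6701] F [-0.3894  0.1223 -0.1145] w -0.0002996278398550808
tool axes in tester:
 [[-0.0043  0.4117 -0.9113]
 [ 1.      0.0039 -0.0029]
 [ 0.0024 -0.9113 -0.4117]] 
q [ 0.4276  0.3338 -0.6578  2.307   0.9821  0.2377  0.6504]
bar rel: along -28.577029933939095 normal 27.428198129910438
0.1 ty -0.134 tz -0.086
0.2 ty -0.125 tz -0.099
0.3 ty -0.114 tz -0.111
0.4 ty -0.103 tz -0.121
0.5 ty -0.090 tz -0.131
0.6 ty -0.077 tz -0.139
0.7 ty -0.062 tz -0.146
0.8 ty -0.047 tz -0.152
0.9 ty -0.032 tz -0.156
1.0 ty -0.016 tz -0.158
1.1 ty -0.000 tz -0.159
1.2 ty 0.016 tz -0.158
1.3 ty 0.031 tz -0.156
```

>>> play_rows:
  moves:
    - {"rx":0,"ry":0,"rz":0,"tx":0,"ty":0,"tz":-0.04,"jaw":1}
    - {"rx":0,"ry":0,"rz":0,"tx":0,"ty":0,"tz":-0.04,"jaw":1}
    - {"rx":0,"ry":0,"rz":0,"tx":0,"ty":0,"tz":-0.04,"jaw":1}
    - {"rx":0,"ry":0,"rz":0,"tx":0,"ty":0,"tz":-0.02,"jaw":1}
    - {"rx":0,"ry":0,"rz":0,"tx":0,"ty":0,"tz":0,"jaw":1}

```text
t: 8.65
tool_pos: [0.5375, 0.0617, 0.1115]
ee_rot: [-0.352, 0.543, 0.64, -0.414]
wrist_force: [-2.6, -0.5, -1.7]
width: -0.0
```

```bash
cat > st.py <<'E'
from ik import *
from bench import ctrl
o=ctrl.observe(); rep(o)
M=Rt.T@rot(o["ee_rot"]).as_matrix(); t=Rt.T@(o["tool_pos"]-O)*1e3
d=M[:,1][[0,2]]; n=-M[:,2][[0,2]]
print("F tester",Rt.T@o["wrist_force"])
for th in np.arange(0,1.5,.05):
    b=bar(th)-t[[0,2]]
    if abs(b@n-17)<5: print("th %.2f along %.1f normal %.1f"%(th,b@d,b@n))
E
python3 st.py
```

```text
t 8.65 tcp [0.5375 0.0617 0.1115] tester [-65.163   55.6823 111.4585] F [-2.5927 -0.5273 -1.6526] w -2.1589661719721667e-05
tool axes in tester:
 [[-0.0031  0.4093 -0.9124]
 [ 1.      0.0032 -0.0019]
 [ 0.0021 -0.9124 -0.4093]] 
q [ 0.46    0.3506 -0.6989  2.2722  0.9381  0.2731  0.702 ]
F tester [-2.6436 -0.106  -1.6526]
th 0.00 along -28.7 normal 13.0
th 0.05 along -36.9 normal 17.9
```

Contact is confirmed: about 3 N along the finger's normal, as expected. Next I'll lift along the bar's circle.

>>> play_rows:
  moves:
    - {"rx":0,"ry":0,"rz":0,"tx":0,"ty":-0.067,"tz":-0.043,"jaw":1}
    - {"rx":0,"ry":0,"rz":0,"tx":0,"ty":-0.067,"tz":-0.043,"jaw":1}
    - {"rx":0,"ry":0,"rz":0,"tx":0,"ty":-0.063,"tz":-0.05,"jaw":1}
    - {"rx":0,"ry":0,"rz":0,"tx":0,"ty":-0.063,"tz":-0.05,"jaw":1}
    - {"rx":0,"ry":0,"rz":0,"tx":0,"ty":-0.057,"tz":-0.056,"jaw":1}
    - {"rx":0,"ry":0,"rz":0,"tx":0,"ty":-0.057,"tz":-0.056,"jaw":1}
    - {"rx":0,"ry":0,"rz":0,"tx":0,"ty":-0.051,"tz":-0.061,"jaw":1}
    - {"rx":0,"ry":0,"rz":0,"tx":0,"ty":-0.051,"tz":-0.061,"jaw":1}
    - {"rx":0,"ry":0,"rz":0,"tx":0,"ty":-0.045,"tz":-0.065,"jaw":1}
    - {"rx":0,"ry":0,"rz":0,"tx":0,"ty":-0.045,"tz":-0.065,"jaw":1}
    - {"rx":0,"ry":0,"rz":0,"tx":0,"ty":0,"tz":0,"jaw":1}

```text
t: 10.02
tool_pos: [0.5712, 0.0675, 0.202]
ee_rot: [-0.351, 0.543, 0.641, -0.413]
wrist_force: [-0.6, -0.4, -0.3]
width: 0.0001
```

```bash
python3 st.py; python3 - <<'E'
from bench import cams
import cv2
b=cams.grab_frame("scene")[60:300,180:460]; cv2.imwrite("pics/s4.png",cv2.resize(b[:,:,::-1],None,fx=2.4,fy=2.4,interpolation=cv2.INTER_CUBIC))
E
```

```text
t 10.03 tcp [0.5712 0.0675 0.202 ] tester [-30.9149  55.9911 202.0404] F [-0.625  -0.4372 -0.2918] w 7.668762336383358e-05
tool axes in tester:
 [[-0.0035  0.4124 -0.911 ]
 [ 1.      0.0037 -0.0022]
 [ 0.0025 -0.911  -0.4124]] 
q [ 0.7467  0.2934 -1.0232  2.1283  0.5856  0.4894  1.061 ]
F tester [-0.6868 -0.3316 -0.2918]
th 0.55 along -32.9 normal 18.5
```

View pics/s4.png

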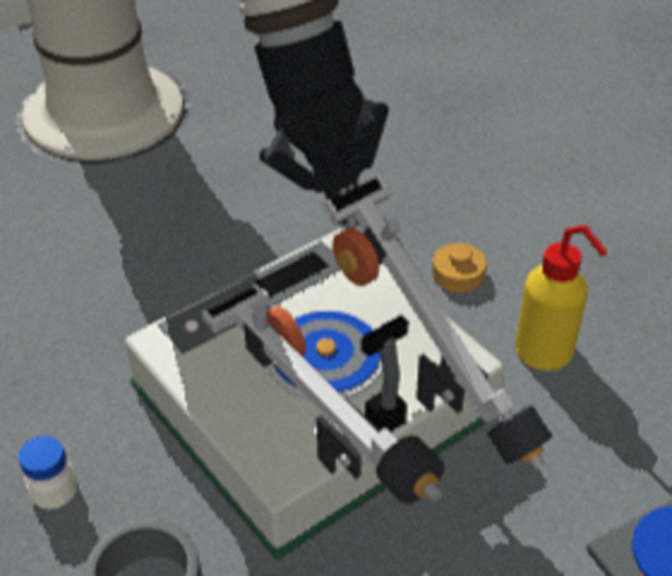

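The picture shows the left arm raised on the fingers with the bar centred at the tips. I estimate θ at about 0.5. I'll keep lifting, slowing down near the balance point.

>>> play_rows:
  moves:
    - {"rx":0,"ry":0,"rz":0,"tx":0,"ty":-0.038,"tz":-0.07,"jaw":1}
    - {"rx":0,"ry":0,"rz":0,"tx":0,"ty":-0.038,"tz":-0.07,"jaw":1}
    - {"rx":0,"ry":0,"rz":0,"tx":0,"ty":-0.031,"tz":-0.073,"jaw":1}
    - {"rx":0,"ry":0,"rz":0,"tx":0,"ty":-0.031,"tz":-0.073,"jaw":1}
    - {"rx":0,"ry":0,"rz":0,"tx":0,"ty":-0.024,"tz":-0.076,"jaw":1}
    - {"rx":0,"ry":0,"rz":0,"tx":0,"ty":-0.016,"tz":-0.052,"jaw":1}
    - {"rx":0,"ry":0,"rz":0,"tx":0,"ty":-0.012,"tz":-0.052,"jaw":1}
    - {"rx":0,"ry":0,"rz":0,"tx":0,"ty":-0.01,"tz":-0.05,"jaw":1}
    - {"rx":0,"ry":0,"rz":0,"tx":0,"ty":-0.008,"tz":-0.04,"jaw":1}
    - {"rx":0,"ry":0,"rz":0,"tx":0,"ty":-0.005,"tz":-0.04,"jaw":1}
    - {"rx":0,"ry":0,"rz":0,"tx":0,"ty":-0.003,"tz":-0.04,"jaw":1}
    - {"rx":0,"ry":0,"rz":0,"tx":0,"ty":0,"tz":-0.04,"jaw":1}

```text
t: 11.58
tool_pos: [0.6328, 0.0775, 0.258]
ee_rot: [-0.352, 0.543, 0.641, -0.414]
wrist_force: [-0.9, -0.1, -0.4]
width: 0.0001
```

```bash
python3 st.py
```

```text
t 11.57 tcp [0.6328 0.0775 0.258 ] tester [ 31.4301  55.9679 257.9603] F [-0.8506 -0.0862 -0.3896] w 0.00012316207910125935
tool axes in tester:
 [[-0.0036  0.4104 -0.9119]
 [ 1.      0.0035 -0.0024]
 [ 0.0022 -0.9119 -0.4104]] 
q [ 0.7163  0.3495 -1.0453  1.9342  0.5536  0.6589  1.1178]
F tester [-0.8535  0.0509 -0.3896]
th 1.00 along -31.0 normal 20.6
```

>>> play_rows:
  moves:
    - {"rx":0,"ry":0,"rz":0,"tx":0,"ty":0,"tz":-0.035,"jaw":1}
    - {"rx":0,"ry":0,"rz":0,"tx":0,"ty":0,"tz":-0.035,"jaw":1}
    - {"rx":0,"ry":0,"rz":0,"tx":0,"ty":0,"tz":-0.035,"jaw":1}
    - {"rx":0,"ry":0,"rz":0,"tx":0,"ty":0,"tz":-0.035,"jaw":1}
    - {"rx":0,"ry":0,"rz":0,"tx":0,"ty":0.002,"tz":-0.035,"jaw":1}
    - {"rx":0,"ry":0,"rz":0,"tx":0,"ty":0.004,"tz":-0.035,"jaw":1}
    - {"rx":0,"ry":0,"rz":0,"tx":0,"ty":0.004,"tz":-0.035,"jaw":1}
    - {"rx":0,"ry":0,"rz":0,"tx":0,"ty":0.004,"tz":-0.03,"jaw":1}
    - {"rx":0,"ry":0,"rz":0,"tx":0,"ty":0,"tz":0,"jaw":1}

```text
t: 12.7
tool_pos: [0.6642, 0.0826, 0.2714]
ee_rot: [-0.351, 0.543, 0.641, -0.413]
wrist_force: [-3.9, -0.4, 7.3]
width: 0.0001
```

```bash
python3 st.py; python3 - <<'E'
from bench import cams
import cv2
b=cams.grab_frame("scene")[20:300,180:460]; cv2.imwrite("pics/s5.png",cv2.resize(b[:,:,::-1],None,fx=2.1,fy=2.1,interpolation=cv2.INTER_CUBIC))
E
```

```text
t 12.70 tcp [0.6642 0.0826 0.2714] tester [ 63.2448  56.0587 271.3582] F [-3.938 -0.367  7.309] w 0.0001464036466901906
tool axes in tester:
 [[-0.0035  0.4127 -0.9109]
 [ 1.      0.0031 -0.0024]
 [ 0.0018 -0.9109 -0.4127]] 
q [ 0.6632  0.395  -1.0202  1.8504  0.5805  0.7112  1.1101]
F tester [-3.946   0.2674  7.309 ]
th 1.15 along -31.2 normal 14.7
```

View pics/s5.png

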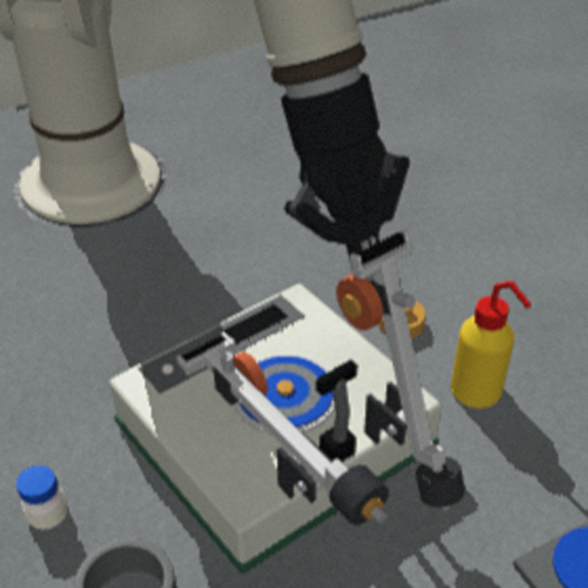

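The left arm is up at about 1.15 rad. The tip is now pressing at about 8 N along its own axis, probably against the yoke behind the bar, since finger and arm are nearly parallel here. I'll back the tip off along its axis and look again.

>>> play_rows:
  moves:
    - {"rx":0,"ry":0,"rz":0,"tx":0,"ty":-0.03,"tz":0,"jaw":1}
    - {"rx":0,"ry":0,"rz":0,"tx":0,"ty":-0.03,"tz":0,"jaw":1}
    - {"rx":0,"ry":0,"rz":0,"tx":0,"ty":-0.03,"tz":0,"jaw":1}
    - {"rx":0,"ry":0,"rz":0,"tx":0,"ty":0,"tz":0,"jaw":1}

```text
t: 13.25
tool_pos: [0.6585, 0.0817, 0.28]
ee_rot: [-0.352, 0.543, 0.641, -0.413]
wrist_force: [-0.0, -0.1, -0.3]
width: -0.0
```

```bash
python3 st.py | grep -v q; python3 - <<'E'
from bench import cams
import cv2
b=cams.grab_frame("scene")[100:220,300:460]; cv2.imwrite("pics/s6.png",cv2.resize(b[:,:,::-1],None,fx=4.5,fy=4.5,interpolation=cv2.INTER_CUBIC))
E
```

```text
t 13.25 tcp [0.6585 0.0817 0.28  ] tester [ 57.4761  55.9976 279.9509] F [-0.0377 -0.0536 -0.2805] w -2.5845364360348158e-05
tool axes in tester:
 [[-0.0035  0.4106 -0.9118]
 [ 1.      0.0033 -0.0024]
 [ 0.002  -0.9118 -0.4106]] 
F tester [-0.0458 -0.0469 -0.2805]
th 1.15 along -21.0 normal 16.4
```

```bash
cat > wh.py <<'E'
from h import *
from bench import ctrl,cams
import cv2
im=cams.grab_frame("scene"); hsv=cv2.cvtColor(im,cv2.COLOR_RGB2HSV)
m=cv2.inRange(hsv,(3,120,80),(12,230,255)); m[:100]=0
n,_,st,ce=cv2.connectedComponentsWithStats(m)
print("t",ctrl.observe()["t"],[(ce[i].round(1).tolist(),int(st[i,4])) for i in range(1,n) if st[i,4]>25])
c=cams.calibration("scene"); T=np.linalg.inv(c["extrinsics"])
def sp(p):
    k=T[:3,:3]@(O+Rt@np.array(p)/1e3)+T[:3,3]; return np.array([c["cx"]+c["fx"]*k[0]/k[2],c["cy"]+c["fy"]*k[1]/k[2]])
# wheel centre estimate at level: x=-15..0,z=126,y=27 -> rotate about the hinge
for y in (27,-27):
  for th in (0,.5,1.0,1.15,1.3,1.5,1.75):
    r=np.array([-130,3]); g=np.array([r[0]*np.cos(th)+r[1]*np.sin(th), -r[0]*np.sin(th)+r[1]*np.cos(th)])
    print(y,th,sp((125+g[0],y,125+g[1])))
E
python3 wh.py; python3 - <<'E'
import sys
E
```

```text
t 13.35 [([367.1, 172.1], 327), ([299.0, 196.0], 140)]
27 0 [323.2298 190.0545]
27 0.5 [328.2063 174.046 ]
27 1.0 [342.506 169.488]
27 1.15 [348.3839 170.9737]
27 1.3 [354.8115 173.8824]
27 1.5 [363.9657 179.9558]
27 1.75 [375.7059 190.81  ]
-27 0 [303.4833 201.012 ]
-27 0.5 [307.3659 185.2728]
-27 1.0 [320.5879 181.3811]
-27 1.15 [326.1973 183.1427]
-27 1.3 [332.3991 186.3577]
-27 1.5 [341.3332 192.877 ]
-27 1.75 [352.9491 204.3211]
```

The left wheel has moved from about (351,163) to (367,172), so the arm is past balance and settling backwards on its own. I'll withdraw the hand slowly.

>>> play_rows:
  moves:
    - {"rx":0,"ry":0,"rz":0,"tx":0,"ty":-0.1,"tz":0.05,"jaw":1}
    - {"rx":0,"ry":0,"rz":0,"tx":0,"ty":-0.2,"tz":0.05,"jaw":1}
    - {"rx":0,"ry":0,"rz":0,"tx":0,"ty":-0.2,"tz":0.05,"jaw":1}
    - {"rx":0,"ry":0,"rz":0,"tx":0,"ty":-0.1,"tz":0.1,"jaw":1}
    - {"rx":0,"ry":0,"rz":0,"tx":0,"ty":0,"tz":0,"jaw":1}

```text
t: 13.98
tool_pos: [0.6017, 0.0719, 0.3336]
ee_rot: [-0.351, 0.543, 0.64, -0.414]
wrist_force: [0.0, -0.2, 0.6]
width: 0.0002
```

```bash
python3 wh.py|head -1; python3 st.py
```

```text
t 14.025 [([380.4, 183.8], 366), ([299.0, 196.3], 145)]
t 14.03 tcp [0.6022 0.0716 0.3334] tester [  0.272   55.0426 333.3635] F [ 0.3346 -0.681  -0.0693] w 3.2784208569899466e-05
tool axes in tester:
 [[-0.0025  0.4108 -0.9117]
 [ 1.      0.0012 -0.0022]
 [ 0.0002 -0.9117 -0.4108]] 
q [ 0.958   0.1948 -1.2333  1.9044  0.3067  0.7649  1.3256]
F tester [ 0.2214 -0.7257 -0.0693]
th 1.00 along 50.6 normal 18.0
```

The left arm is now near its stop. Next I'll check the same path for the right arm, with contact closer to the tip.

```bash
python3 - <<'E'
from sim import *
from bench import ctrl
q=ctrl.observe()["joints"]; a=np.radians(65.8); c=20
pre=tip(bar(0),a,-30,29); inn=tip(bar(0),a,c,27)
way=[(0,56,333),(0,-56,333),(pre[0],-56,pre[1]),(inn[0],-56,inn[1])]+[(*tip(bar(t),a,c,15)[:1],-56,tip(bar(t),a,c,15)[1]) for t in np.arange(0,1.31,.1)]
p=way[0]
for k,w in enumerate(way[1:]):
    for f in np.linspace(0,1,7)[1:]:
      t=np.array(p)*(1-f)+np.array(w)*f; x,M=pose(*t,a,0); q,e=ik(x,M,q,1e-2)
    p=w
    if k in(0,1,2,3,9,15): print(k,np.round(w),q,"err",round(e,4),"margin",round(np.min(np.minimum(q-LO,HI-q)),3))
E
```

```text
0 [  0 -56 333] [ 1.1802  0.2576 -1.271   1.8765  0.2527  0.7773  1.564 ] err 0.0 margin 0.269
1 [-104.  -56.  158.] [ 1.0612  0.3144 -1.0266  2.258   0.4436  0.335   1.457 ] err 0.0001 margin 0.145
2 [-81. -56. 114.] [ 0.7777  0.392  -0.7435  2.2444  0.5993  0.2315  1.3041] err 0.0 margin 0.041
3 [-71. -56. 119.] [ 0.775   0.3981 -0.7543  2.2199  0.592   0.2545  1.3058] err 0.0 margin 0.065
9 [-27. -56. 223.] [ 1.0013  0.3244 -1.0552  2.0549  0.3789  0.5299  1.4751] err 0.0 margin 0.34
15 [ 67. -56. 284.] [ 0.8406  0.4054 -1.0042  1.7984  0.4278  0.7241  1.4184] err 0.0 margin 0.534
```

>>> play_rows:
  moves:
    - {"rx":0,"ry":0,"rz":0,"tx":-0.23,"ty":0,"tz":0,"jaw":1}
    - {"rx":0,"ry":0,"rz":0,"tx":-0.23,"ty":0,"tz":0,"jaw":1}
    - {"rx":0,"ry":0,"rz":0,"tx":-0.23,"ty":0,"tz":0,"jaw":1}
    - {"rx":0,"ry":0,"rz":0,"tx":-0.235,"ty":0,"tz":0,"jaw":1}
    - {"rx":0,"ry":0,"rz":0,"tx":0,"ty":0.16,"tz":0.23,"jaw":1}
    - {"rx":0,"ry":0,"rz":0,"tx":0,"ty":0.16,"tz":0.23,"jaw":1}
    - {"rx":0,"ry":0,"rz":0,"tx":0,"ty":0.16,"tz":0.23,"jaw":1}
    - {"rx":0,"ry":0,"rz":0,"tx":0,"ty":0.16,"tz":0.23,"jaw":1}
    - {"rx":0,"ry":0,"rz":0,"tx":0,"ty":0.16,"tz":0.23,"jaw":1}
    - {"rx":0,"ry":0,"rz":0,"tx":0,"ty":0.16,"tz":0.23,"jaw":1}
    - {"rx":0,"ry":0,"rz":0,"tx":0,"ty":0,"tz":0,"jaw":1}

```text
t: 15.4
tool_pos: [0.5155, -0.0534, 0.1573]
ee_rot: [-0.354, 0.541, 0.64, -0.415]
wrist_force: [-0.4, 0.7, 0.3]
width: -0.0004
```

```bash
python3 wh.py|head -1; python3 st.py; python3 - <<'E'
from ik import *
from bench import ctrl
o=ctrl.observe(); M=Rt.T@rot(o["ee_rot"]).as_matrix(); t=Rt.T@(o["tool_pos"]-O)*1e3
b=bar(0)-t[[0,2]]; print("bar along",b@M[[0,2],1],"normal",-b@M[[0,2],2])
E
```

```text
t 15.45 [([380.4, 183.6], 371), ([298.9, 196.1], 141)]
t 15.45 tcp [ 0.518  -0.0532  0.1593] tester [-102.8118  -54.6707  159.3193] F [ 0.254  -0.3043  0.5899] w 1.7490384533104096e-05
tool axes in tester:
 [[-0.0045  0.4093 -0.9124]
 [ 1.      0.005  -0.0027]
 [ 0.0035 -0.9124 -0.4093]] 
q [ 1.0888  0.2992 -1.052   2.262   0.4401  0.3438  1.4587]
F tester [ 0.202  -0.341   0.5899]
bar along 30.341354997743537 normal 27.776600182698168
```

The left arm sits still on its stop: its wheel has stayed at (380,184). Sliding in under the right bar.

>>> play_rows:
  moves:
    - {"rx":0,"ry":0,"rz":0,"tx":-0.01,"ty":0.11,"tz":0,"jaw":1}
    - {"rx":0,"ry":0,"rz":0,"tx":0,"ty":0.11,"tz":0,"jaw":1}
    - {"rx":0,"ry":0,"rz":0,"tx":0,"ty":0.11,"tz":0,"jaw":1}
    - {"rx":0,"ry":0,"rz":0,"tx":0,"ty":0.1,"tz":0,"jaw":1}
    - {"rx":0,"ry":0,"rz":0,"tx":0,"ty":0,"tz":0,"jaw":1}
    - {"rx":0,"ry":0,"rz":0,"tx":0,"ty":0,"tz":-0.04,"jaw":1}
    - {"rx":0,"ry":0,"rz":0,"tx":0,"ty":0,"tz":-0.04,"jaw":1}
    - {"rx":0,"ry":0,"rz":0,"tx":0,"ty":0,"tz":-0.03,"jaw":1}
    - {"rx":0,"ry":0,"rz":0,"tx":0,"ty":0,"tz":-0.02,"jaw":1}
    - {"rx":0,"ry":0,"rz":0,"tx":0,"ty":0,"tz":0,"jaw":1}

```text
t: 16.7
tool_pos: [0.5527, -0.0495, 0.1188]
ee_rot: [-0.352, 0.543, 0.641, -0.414]
wrist_force: [-2.8, -1.0, -1.0]
width: -0.0003
```

```bash
python3 st.py
```

```text
t 16.70 tcp [ 0.5527 -0.0495  0.1188] tester [-67.9141 -56.5441 118.7842] F [-2.7732 -1.0319 -1.026 ] w -0.00029175111167822936
tool axes in tester:
 [[-0.0031  0.4094 -0.9123]
 [ 1.      0.0033 -0.0019]
 [ 0.0022 -0.9123 -0.4094]] 
q [ 0.8021  0.3905 -0.7853  2.2218  0.6314  0.2707  1.2664]
F tester [-2.9025 -0.5753 -1.026 ]
th 0.00 along -20.9 normal 12.5
th 0.05 along -29.1 normal 17.4
```

Same contact as before: about 3 N along the normal, centred on the bar, 21 mm from the tip. Lifting.

>>> play_rows:
  moves:
    - {"rx":0,"ry":0,"rz":0,"tx":0,"ty":-0.067,"tz":-0.043,"jaw":1}
    - {"rx":0,"ry":0,"rz":0,"tx":0,"ty":-0.067,"tz":-0.043,"jaw":1}
    - {"rx":0,"ry":0,"rz":0,"tx":0,"ty":-0.063,"tz":-0.05,"jaw":1}
    - {"rx":0,"ry":0,"rz":0,"tx":0,"ty":-0.063,"tz":-0.05,"jaw":1}
    - {"rx":0,"ry":0,"rz":0,"tx":0,"ty":-0.057,"tz":-0.056,"jaw":1}
    - {"rx":0,"ry":0,"rz":0,"tx":0,"ty":-0.057,"tz":-0.056,"jaw":1}
    - {"rx":0,"ry":0,"rz":0,"tx":0,"ty":-0.051,"tz":-0.061,"jaw":1}
    - {"rx":0,"ry":0,"rz":0,"tx":0,"ty":-0.051,"tz":-0.061,"jaw":1}
    - {"rx":0,"ry":0,"rz":0,"tx":0,"ty":-0.045,"tz":-0.065,"jaw":1}
    - {"rx":0,"ry":0,"rz":0,"tx":0,"ty":-0.045,"tz":-0.065,"jaw":1}
    - {"rx":0,"ry":0,"rz":0,"tx":0,"ty":0,"tz":0,"jaw":1}

```text
t: 18.08
tool_pos: [0.5863, -0.0437, 0.2093]
ee_rot: [-0.351, 0.543, 0.641, -0.413]
wrist_force: [-0.8, -1.3, -0.8]
width: 0.0001
```

```bash
python3 st.py; python3 wh.py|head -1
```

```text
t 18.07 tcp [ 0.5863 -0.0437  0.2093] tester [-33.7737 -56.195  209.2672] F [-0.8264 -1.2612 -0.7542] w 0.00013928712743064268
tool axes in tester:
 [[-0.004   0.4124 -0.911 ]
 [ 1.      0.0034 -0.0028]
 [ 0.002  -0.911  -0.4124]] 
q [ 1.004   0.333  -1.0464  2.0816  0.4276  0.4982  1.4414]
F tester [-1.0174 -1.1128 -0.7542]
th 0.55 along -25.2 normal 18.2
t 18.125 [([304.5, 178.5], 185), ([380.4, 183.6], 373)]
```

>>> play_rows:
  moves:
    - {"rx":0,"ry":0,"rz":0,"tx":0,"ty":-0.043,"tz":-0.07,"jaw":1}
    - {"rx":0,"ry":0,"rz":0,"tx":0,"ty":-0.043,"tz":-0.07,"jaw":1}
    - {"rx":0,"ry":0,"rz":0,"tx":0,"ty":-0.036,"tz":-0.073,"jaw":1}
    - {"rx":0,"ry":0,"rz":0,"tx":0,"ty":-0.036,"tz":-0.073,"jaw":1}
    - {"rx":0,"ry":0,"rz":0,"tx":0,"ty":-0.029,"tz":-0.076,"jaw":1}
    - {"rx":0,"ry":0,"rz":0,"tx":0,"ty":-0.021,"tz":-0.052,"jaw":1}
    - {"rx":0,"ry":0,"rz":0,"tx":0,"ty":-0.017,"tz":-0.052,"jaw":1}
    - {"rx":0,"ry":0,"rz":0,"tx":0,"ty":-0.015,"tz":-0.05,"jaw":1}
    - {"rx":0,"ry":0,"rz":0,"tx":0,"ty":-0.011,"tz":-0.04,"jaw":1}
    - {"rx":0,"ry":0,"rz":0,"tx":0,"ty":-0.008,"tz":-0.04,"jaw":1}
    - {"rx":0,"ry":0,"rz":0,"tx":0,"ty":-0.005,"tz":-0.04,"jaw":1}
    - {"rx":0,"ry":0,"rz":0,"tx":0,"ty":-0.002,"tz":-0.04,"jaw":1}

```text
t: 19.62
tool_pos: [0.6455, -0.0342, 0.2707]
ee_rot: [-0.352, 0.543, 0.641, -0.414]
wrist_force: [-0.7, -0.1, 0.1]
width: -0.0
```

```bash
python3 st.py; python3 wh.py|head -1
```

```text
t 19.62 tcp [ 0.6455 -0.0342  0.2707] tester [ 26.1355 -56.2933 270.717 ] F [-0.6829 -0.0555  0.0918] w -3.569271863268245e-05
tool axes in tester:
 [[-0.0036  0.4104 -0.9119]
 [ 1.      0.0034 -0.0024]
 [ 0.0022 -0.9119 -0.4104]] 
q [ 0.9356  0.3653 -1.0532  1.89    0.4163  0.6711  1.4379]
F tester [-0.683   0.0544  0.0918]
th 1.00 along -17.2 normal 20.2
t 19.675 [([318.1, 174.2], 196), ([380.4, 183.5], 374)]
```

>>> play_rows:
  moves:
    - {"rx":0,"ry":0,"rz":0,"tx":0,"ty":0,"tz":-0.03,"jaw":1}
    - {"rx":0,"ry":0,"rz":0,"tx":0,"ty":0,"tz":-0.03,"jaw":1}
    - {"rx":0,"ry":0,"rz":0,"tx":0,"ty":0,"tz":-0.03,"jaw":1}
    - {"rx":0,"ry":0,"rz":0,"tx":0,"ty":0,"tz":-0.03,"jaw":1}
    - {"rx":0,"ry":0,"rz":0,"tx":0,"ty":0,"tz":-0.03,"jaw":1}
    - {"rx":0,"ry":0,"rz":0,"tx":0,"ty":0,"tz":-0.03,"jaw":1}
    - {"rx":0,"ry":0,"rz":0,"tx":0,"ty":0,"tz":-0.03,"jaw":1}
    - {"rx":0,"ry":0,"rz":0,"tx":0,"ty":0,"tz":-0.03,"jaw":1}
    - {"rx":0,"ry":0,"rz":0,"tx":0,"ty":0,"tz":-0.02,"jaw":1}
    - {"rx":0,"ry":0,"rz":0,"tx":0,"ty":0,"tz":0,"jaw":1}

```text
t: 20.92
tool_pos: [0.6734, -0.0295, 0.2834]
ee_rot: [-0.352, 0.543, 0.641, -0.413]
wrist_force: [0.0, -0.2, -0.1]
width: -0.0
```

```bash
python3 st.py; python3 wh.py|head -1
```

```text
t 20.93 tcp [ 0.6734 -0.0295  0.2834] tester [ 54.4393 -56.1236 283.3887] F [ 0.0032 -0.2292 -0.0788] w -1.8587765763566822e-06
tool axes in tester:
 [[-0.0037  0.4104 -0.9119]
 [ 1.      0.0036 -0.0024]
 [ 0.0023 -0.9119 -0.4104]] 
q [ 0.8721  0.4019 -1.0248  1.814   0.4455  0.7192  1.4131]
F tester [-0.0335 -0.2268 -0.0788]
th 1.15 along -16.6 normal 17.7
t 20.975 [([331.7, 180.8], 168), ([380.4, 183.6], 371)]
```

Contact force is zero and the right wheel is moving back, so the arm is falling past balance. I'll hold briefly, then withdraw.

>>> play_rows:
  moves:
    - {"rx":0,"ry":0,"rz":0,"tx":0,"ty":0,"tz":0,"jaw":1}
    - {"rx":0,"ry":0,"rz":0,"tx":0,"ty":0,"tz":0,"jaw":1}
    - {"rx":0,"ry":0,"rz":0,"tx":0,"ty":0,"tz":0,"jaw":1}
    - {"rx":0,"ry":0,"rz":0,"tx":0,"ty":0,"tz":0,"jaw":1}
    - {"rx":0,"ry":0,"rz":0,"tx":0,"ty":-0.1,"tz":0.05,"jaw":1}
    - {"rx":0,"ry":0,"rz":0,"tx":0,"ty":-0.2,"tz":0.05,"jaw":1}
    - {"rx":0,"ry":0,"rz":0,"tx":0,"ty":-0.2,"tz":0.05,"jaw":1}
    - {"rx":0,"ry":0,"rz":0,"tx":0,"ty":-0.2,"tz":0.1,"jaw":1}
    - {"rx":0,"ry":0,"rz":0,"tx":0,"ty":-0.1,"tz":0.1,"jaw":1}
    - {"rx":0,"ry":0,"rz":0,"tx":0,"ty":0,"tz":0,"jaw":1}
    - {"rx":0,"ry":0,"rz":0,"tx":0,"ty":0,"tz":0,"jaw":1}

```text
t: 22.35
tool_pos: [0.5969, -0.0429, 0.3536]
ee_rot: [-0.352, 0.543, 0.641, -0.413]
wrist_force: [0.5, -0.1, -0.5]
width: 0.0003
```

```bash
python3 st.py; python3 wh.py|head -1; python3 - <<'E'
from bench import cams
import cv2,numpy as np
b=cams.grab_frame("scene"); cv2.imwrite("pics/s9.png",cv2.resize(b[60:330,160:460,::-1],None,fx=2.2,fy=2.2,interpolation=cv2.INTER_CUBIC))
t=cams.grab_frame("top"); cv2.imwrite("pics/t9.png",t[:,:,::-1])
E
```

```text
t 22.35 tcp [ 0.5969 -0.0429  0.3536] tester [-23.2406 -57.1074 353.5981] F [ 0.4504 -0.0863 -0.4571] w 0.0003036743307561128
tool axes in tester:
 [[-0.0028  0.4105 -0.9118]
 [ 1.      0.0028 -0.0019]
 [ 0.0018 -0.9118 -0.4105]] 
q [ 1.2749  0.1681 -1.2863  1.8796  0.1146  0.7989  1.6978]
F tester [ 0.4308 -0.1572 -0.4571]
th 0.90 along 80.6 normal 12.2
th 0.95 along 79.4 normal 21.6
t 22.4 [([380.4, 183.6], 371), ([347.7, 191.5], 102), ([359.7, 207.9], 87)]
```

View pics/s9.png

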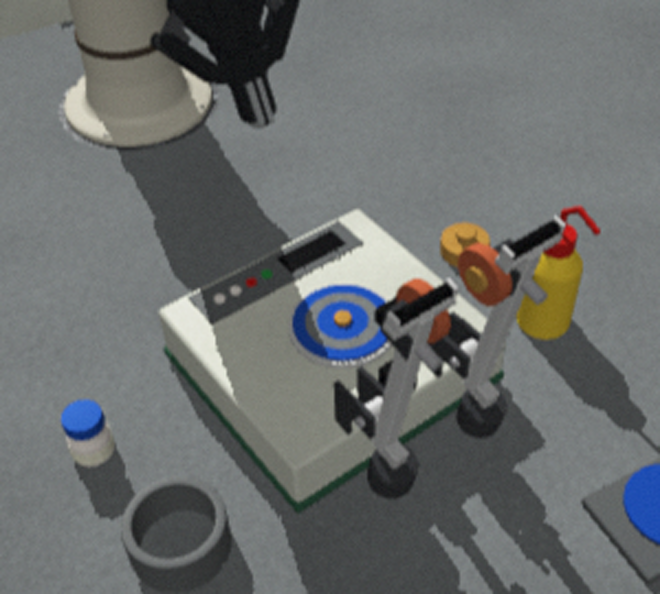

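View pics/t9.png

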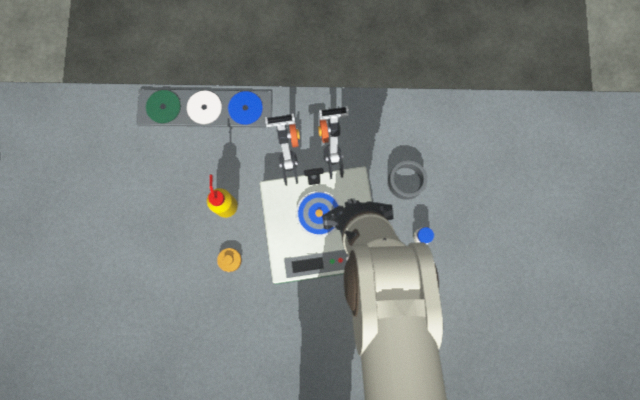

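Both pictures show the arms leaning back, with the bars at top-view (281,120) and (334,112). The bottle, weight, tape and jar are at their original pixels, and the hand is clear. I'll retreat a little further, check that nothing moves, and hand in.

>>> play_rows:
  moves:
    - {"rx":0,"ry":0,"rz":0,"tx":0,"ty":-0.15,"tz":0,"jaw":1}
    - {"rx":0,"ry":0,"rz":0,"tx":0,"ty":-0.15,"tz":0,"jaw":1}
    - {"rx":0,"ry":0,"rz":0,"tx":0,"ty":0,"tz":0,"jaw":1}
    - {"rx":0,"ry":0,"rz":0,"tx":0,"ty":0,"tz":0,"jaw":1}
    - {"rx":0,"ry":0,"rz":0,"tx":0,"ty":0,"tz":0,"jaw":1}
    - {"rx":0,"ry":0,"rz":0,"tx":0,"ty":0,"tz":0,"jaw":1}
    - {"rx":0,"ry":0,"rz":0,"tx":0,"ty":0,"tz":0,"jaw":1}

```text
t: 23.38
tool_pos: [0.582, -0.0446, 0.3862]
ee_rot: [-0.352, 0.542, 0.641, -0.414]
wrist_force: [-0.1, -0.3, 0.5]
width: 0.0002
```

```bash
python3 wh.py|head -1; python3 st.py|head -1; python3 - <<'E'
from bench import cams,order
import cv2,numpy as np
t=cams.grab_frame("top")[:,:,::-1].astype(int); a=cv2.imread("pics/top0.png").astype(int)
for n,(u,v) in dict(bottle=(220,203),weight=(229,260),tape=(407,180),jar=(425,236)).items():
    s=np.s_[v-22:v+22,u-22:u+22]; print(n,"mean diff vs start",round(np.abs(t[s]-a[s]).mean(),1))
print(order.close_job())
E
```

```text
t 23.425 [([380.4, 183.6], 370), ([347.8, 191.4], 101), ([359.7, 207.9], 87)]
t 23.43 tcp [ 0.5821 -0.0447  0.3863] tester [-38.1706 -56.5308 386.3108] F [-0.3875 -0.1561  0.0233] w -6.783161266112255e-05
bottle mean diff vs start 2.1
weight mean diff vs start 2.0
tape mean diff vs start 2.6
jar mean diff vs start 3.4
the job is handed in; nothing more can be done
None
```

Both counterweighted arms are up past their balance points and leaning back on their stops, left arm first. I handed the job in at about 23.5 s of the 64 s allowed.

- **How it was done:** I used shut fingers tilted about 66° below horizontal, placed under each lift bar. I followed the bar's circle, slowing near balance, until each arm fell back by itself. Contact at the bars was about 3 N.
- **Final checks:** Over the last second both wheels stayed at the same pixels. The bottle, weight, tape and jar look unchanged from the start. The wrist force is near zero and the hand is about 0.25 m above the bench work, clear of the tester.
- **What disagreed or went wrong:**
  - My first approach at 45° was out of reach. Joints sat at their limits (2, 3, 4, 6 and 7 at various moments, joint 4 reading up to 2.4242 against the rounded 2.42), so I retreated and came back steeper.
  - Late in the left lift the tip pressed about 8 N along its own axis, probably against the yoke. I backed off 11 mm and the arm then fell back on its own.
  - The wrist camera put the bars about 6 mm off my model along the tool's normal, so I used force to find contact.

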